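# Fetch a filter slide out of the light base with a hooked pick

### The job

The filter slide has been pushed too far into the microscope's light base for fingers to reach. Take the hooked pick from its rest, hook the slide by the hole in its orange tab and draw it out until the whole tab, and little more, stands clear of the housing; then unhook and lay the pick back in its rest as it was. Touch the slide only with the pick, and leave the other things where they are.

Things in the scene. Friction and masses are not known exactly. Their poses are not given: they have to be found in the camera images.
- light_base: Microscope light base: fixed white box with a grey band and a round stage on top, 180 mm (its x) by 240 mm (y), 72 mm high. Origin: centre of its footprint, at table height; z up; x points from the slot face (x = -90 mm) into the housing. In the middle of the slot face is the filter slide's guide. A black knob stands 16 mm out of the slot face at y = +78 mm.
- slot_mouth (a point): In the slot face, mid-width of the guide, 40 mm above the table (the slide's top). Axes as the light base. The guide is 37 mm wide, its floor 34 mm and ceiling 42 mm above the table. Over its middle a thumb notch, 20 mm wide, is open through to the top face and runs 48 mm inwards from the slot face; the tab is seen through it from above and can be reached with the pick.
- filter_slide: Filter slide: loose flat bar 146 x 34 x 6 mm, about 0.11 kg, lying in the guide with 1.5 mm play each side, held by its weight and friction only (0.5 to 2 N). The outer 26 mm is the orange tab with a round 14 mm through-hole; the rest is black. Origin: underside, at the hole's centre; x along the slide into the housing; z up. At the start the tab's end is 8 to 22 mm inside the slot face.
- tab_hole (a point): Centre of the tab's 14 mm hole, level with the slide's top face (6 mm above its underside), 13 mm from the tab's outer end.
- tab_end (a point): Middle of the tab's outer end, level with the slide's top face.
- pick: Hooked pick, about 0.06 kg: red handle 110 mm long, 16 x 16 mm square; from its front a straight dark 4 mm steel shaft runs on 90 mm, bends straight down; the hook's tip is 8 mm below the handle's underside. Origin: centre of the handle's underside; x along the handle to the hook (hook at x = 145 mm); z up. It lies level in its rest, the hook hanging free.
- pick_grip (a point): Centre of the pick's handle, the place to grip it across its 16 mm width from above; 8 mm above the handle's underside.
- hook_tip (a point): Lower end of the pick's hook, 145 mm ahead of and 16 mm below pick_grip.
- pick_rest: Instrument rest, fixed: dark steel foot 100 x 60 x 6 mm, two aluminium uprights 8 mm thick at x = -36 and +36 mm (64 mm free between), each with a notch 22 mm wide, floor 30 mm above the table, flared cheeks up to 46 mm. The pick's handle lies in both notches along the rest's x, hook towards +x. Origin: centre of its underside; z up.
- rest_seat (a point): Where the centre of the pick's handle belongs: over the rest's middle, 38 mm above the table. Axes as pick_rest.
- dish: Small clear round dish, 60 mm across and 14 mm high, standing on the round stage of the light base. Origin: centre of its underside. A bystander, to be left where it is.
- objective: Small steel microscope objective with a yellow band, 32 mm across, 42 mm high, standing on the table. Origin: centre of its underside. A bystander, to be left where it is.
- solvent_bottle: White solvent bottle with blue cap, 64 mm across, 160 mm high. Origin: centre of its underside. A bystander, to be left where it is.
- wafer_box: Flat square blue wafer box with clear lid, 104 x 104 x 34 mm. Origin: centre of its underside. A bystander, to be left where it is.
- lens_blower: Black rubber lens blower, 56 mm across, 100 mm high, standing on the table. Origin: centre of its underside. A bystander, to be left where it is.
Things that resemble listed ones, but are neither listed nor needed, are in the scene too. There is more than one size of the pick; the job needs the middle-sized.

How it is judged (in metres and radians):
On the way, in this order (a step that is already met when the one before it is completed fails the run):
1. the pick's hook is down in the hole of the slide's tab (z of hook_tip in the frame of tab_hole between -0.012 and -0.0015 m and distance between hook_tip and tab_hole below 0.013 m), for 0.1 s.
2. the slide is drawn out, its whole orange tab clear of the housing (x of tab_end in the frame of slot_mouth between -0.07 and -0.022 m and angle between filter_slide's own z axis and vertical below 0.08 rad), for 0.2 s.
At the end, for the whole second after the job is handed in: The tab's outer end stands 22 to 70 mm out of the slot face, the slide level (0.08 rad) and at rest; the pick lies still and level (0.12 rad) in its rest, handle centre within 22 mm of the seat and 33 to 43 mm above the table, hook to the same end as at the start (all of step 2 and linear speed of each of filter_slide, pick below 0.01 m/s and distance between pick_grip and rest_seat below 0.022 m and height (world z) of pick_grip between 0.033 and 0.043 m and angle between pick's own z axis and vertical below 0.12 rad and x of hook_tip in the frame of rest_seat above 0.11 m); the robot touches nothing.
It fails at once if the gripper or arm touches the filter slide (over 1 N) (contact force between any of the fingers, the arm and filter_slide above 1 N).
It fails at once if the slide is pulled right out of its guide (x of tab_end in the frame of slot_mouth below -0.11 m).
It fails at once if a bystander is moved more than 20 mm (distance of any of dish, objective, solvent_bottle, wafer_box, lens_blower from where it was at the start of the episode above 0.02 m).
It also fails if it takes over 45 s, if anything falls off the work surface, if the arm or the gripper's body presses on something with over 40 N, if the wrist force passes 120 N, or if a joint passes its speed limit or range.

### The arm

A 6-joint arm with a two-finger parallel gripper is mounted at the origin on the work surface. World frame = base frame: x ahead of the robot, y to its left, z up, the work surface at z = 0. Lengths are in mm, angles in rad, forces in N, time in s.
With the tool pointing down it reaches from about 350 to 775 mm from the base axis. Payload 7.3 kg.
Tool frame: the origin (TCP) lies on the centre line of the jaws, within the pads' length; the fingertips stand bot.tip_reach ahead of it and the grasp point (between the pads) lies 6 mm ahead of it (bot.tip_reach is the distance from the TCP to the fingertips, in mm); z points along the fingers, y is the direction in which the jaws open and shut (so a half turn about z gives the same grasp; the last joint's range is limited). The gripper opens to 92 mm and grips with 3 to 60 N. Pads are 19 mm wide; open, the fingers measure 130 mm over their backs; the gripper's body (75 mm by 190 mm) begins 47 mm behind the grasp point.
Start: joints at [-1.304, 0.342, 1.524, -0, 1.275, -0.146], TCP at [210.64, -480.909, 251.741] pointing down, gripper open.
Joint ranges: [-2.53, 2.53], [-0.77, 2.02], [0.04, 2.7], [-1, 4.14], [0.28, 2.66], [-3.11, 3.11]. Speed limits (rad/s): [2.57, 2.57, 3.14, 3.14, 3.14, 3.14].

### API

Orientations are given as [roll, pitch, yaw] about the fixed x, y, z axes, in that order (R = Rz(yaw) Ry(pitch) Rx(roll)).
In Python, from plant import bot gives the robot as it stands.
- The arm moves only by the tool step_arm, never from a script. Its argument "deltas" is a list of rows, each a list of 6 numbers: the shift along the tool's x, y, z in mm, then the turn, a rotation vector about the tool's x, y, z in rad. A call has 1 to 5 rows; each row is the pose to reach, as a shift and turn from the pose commanded when the call began, along the tool's axes at that moment; what a row does not reach only later rows make up. A row lasts 1/12 s, in which the tool goes at most 41.7 mm and 7.16 degrees, less where a joint would pass 70% of its speed; a pose out of reach is approached as far as the arm can. A call with a gripper value outside its range is refused whole. "fingers" is the finger opening in mm, from 0 to 91.8, set as the call begins (left out, the last holds). The fingers move at their own pace and stop on an object; the grip force is fixed at half the most. Time passes only in rows, so rows that repeat a pose let the fingers close. It gives the time, the measured TCP pose, the force and the opening at its end, in the units of the state.
- bot.get_obs(): the state, without advancing time (a new reading comes with each control period).
- bot.capture(name): name is "scene" or "top" or "wrist"; returns a dict with "color" (384x512x3 uint8, red, green, blue), "fx", "fy", "cx", "cy" (pixels), "R" (3x3) and "t" (3): a world point X has camera coordinates R X + t. Camera axes: x right, y down, z forward; pixel columns grow to the right and rows downward; lengths in mm; the calibration is good to about 2 mm. A picture is of the moment at which its call begins. There is no depth.
- bot.close_job(): hands the job in, once; it reports no verdict.
Trained networks look in a picture, given as the dict that the camera call returned (one of the last four; its "shot" number tells which), for a name from the list of things; names that differ only in an ending like _2 or _b are one class to them, and where a whole thing is asked for, a point or a joint stands for the part that bears it (a point fixed in the world has none). Each returns a list of dicts, best first, with "p" (0 to 1); they miss things now and then, are a little off and sometimes report something else, mostly with a low value. They report only what shows in the picture. A call takes as long as a camera call. They do not tell look-alikes from the thing itself.
- bot.boxes_of(query, picture): "rect" ([centre column, centre row, width, height] in pixels, round what is visible of it).
The state is a dict: "time": time; "joint_positions": joint angles; "dq": joint speeds; "tau": joint torques, N m; "tool_pos": TCP position; "tcp_rot": TCP orientation; "contact_force": force on the tool from outside, world axes, zero at the start; "moment": the same for the moment, N m; "grip_width": finger opening in mm.
Only numpy, scipy, OpenCV 4.12 (cv2) and the standard library are available. Lean on these libraries where they do the work, as an engineer would, in place of code of your own. Each camera call takes 0.05 s, during which the arm holds its last target. There are 200 camera calls.

## Working session

There is one attempt and no reset: what is moved stays moved. The work goes in short steps, Python scripts to look and compute and a tool call to move; the robot and the scene stay as the last step left them, time stands still between calls to the robot, and variables do not carry over. Pictures are saved under pics/ and viewed, about 8 in all and at most 12, crops included, and the job is handed in when it is done.

Besides the shell and the picture viewer there is one more tool, called after "Request:" by a JSON object that holds its "method" and its "body", one argument or row to a line. step_arm: Moves the arm, as the interface text tells. Its arguments: {"type":"object","properties":{"deltas":{"type":"array"},"fingers":{"type":"number"}},"required":["deltas"]}

```bash
mkdir -p pics; ls; cat > h.py <<'E'
import numpy as np, cv2
from plant import bot
def save(p,n,crop=None,s=1):
    im=p["color"][:,:,::-1]
    if crop: x0,y0,x1,y1=crop; im=im[y0:y1,x0:x1]
    cv2.imwrite("pics/"+n,cv2.resize(im,None,fx=s,fy=s,interpolation=cv2.INTER_CUBIC))
def ray(p,u,v,z):
    R=np.array(p["R"]);t=np.array(p["t"]);c=-R.T@t
    d=R.T@np.array([(u-p["cx"])/p["fx"],(v-p["cy"])/p["fy"],1]); return c+d*(z-c[2])/d[2]
def proj(p,X):
    q=np.array(p["R"])@np.array(X,float)+np.array(p["t"]); return np.array([p["fx"]*q[0]/q[2]+p["cx"],p["fy"]*q[1]/q[2]+p["cy"]])
E
python3 - <<'E'
from h import *
import pickle
a=bot.capture("top"); b=bot.capture("scene")
pickle.dump((a,b),open("p0.pkl","wb"))
save(a,"top0.png",s=1.5); save(b,"scene0.png",s=1.5)
print(bot.get_obs()["time"],bot.tip_reach)
for p in(a,b):
  print(-np.array(p["R"]).T@p["t"])
  for q in["pick","pick_rest","light_base","filter_slide","tab_hole","hook_tip","pick_grip","objective","solvent_bottle","wafer_box","lens_blower"]:
    try: print(q,[(round(d["p"],2),np.round(d["rect"]).astype(int).tolist()) for d in bot.boxes_of(q,p)][:4])
    except Exception as e: print(q,e)
E
```

```text
pics
0.1 25.0
[ 377.17752149   -5.94338149 1349.72373759]
pick [(0.61, [343, 201, 14, 36]), (0.57, [392, 189, 7, 19]), (0.46, [364, 267, 46, 18])]
pick_rest [(0.96, [340, 205, 21, 26])]
light_base [(0.82, [195, 169, 82, 94]), (0.62, [340, 204, 25, 29])]
filter_slide [(0.4, [213, 172, 4, 6])]
tab_hole []
hook_tip [(0.72, [342, 199, 15, 38]), (0.63, [390, 188, 11, 24])]
pick_grip [(0.7, [353, 271, 26, 7]), (0.48, [338, 187, 26, 60])]
objective [(0.46, [320, 105, 10, 12])]
solvent_bottle [(0.71, [439, 171, 32, 22])]
wafer_box [(0.89, [381, 134, 34, 34])]
lens_blower []
[1012.60709949 -511.29206333 1191.64639316]
pick [(0.76, [169, 189, 36, 43]), (0.68, [171, 270, 18, 14]), (0.61, [312, 184, 71, 71]), (0.53, [205, 230, 21, 16])]
pick_rest [(0.51, [203, 231, 24, 18]), (0.48, [201, 236, 30, 20])]
light_base [(0.6, [313, 185, 71, 69])]
filter_slide []
tab_hole [(0.63, [271, 284, 12, 11])]
hook_tip [(0.59, [204, 229, 28, 16]), (0.39, [173, 271, 19, 14]), (0.23, [140, 305, 23, 27])]
pick_grip [(0.76, [203, 231, 27, 18]), (0.69, [170, 192, 39, 46]), (0.53, [170, 268, 24, 19]), (0.15, [201, 234, 27, 21])]
objective [(0.55, [269, 283, 13, 8])]
solvent_bottle [(0.82, [141, 304, 25, 29])]
wafer_box [(0.59, [210, 303, 44, 46])]
lens_blower []
```

View pics/top0.png

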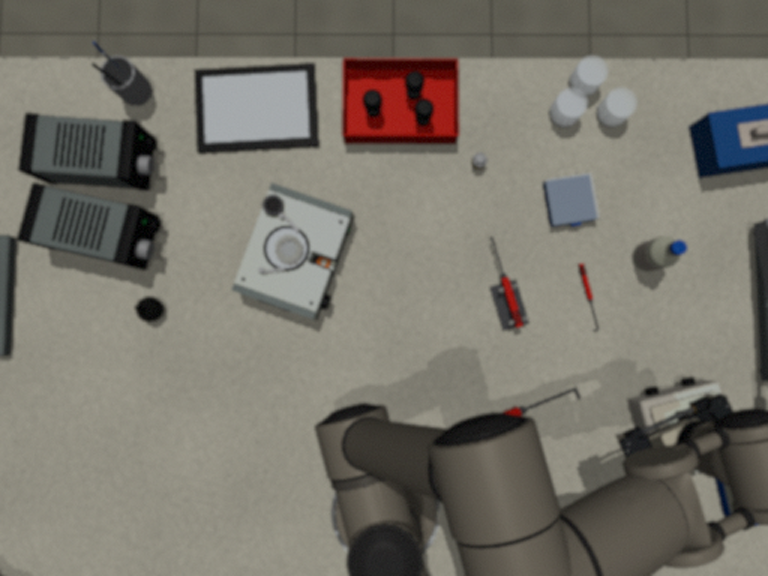

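```bash
python3 - <<'E'
from h import *
import pickle
a,b=pickle.load(open("p0.pkl","rb"))
save(a,"crop0.png",(320,165,420,285),5)
for q,u,v,z in [("restA",341,203,38),("B",391,189,20),("C",364,268,20),("base",195,169,72)]: print(q,ray(a,u,v,z).round())
E
```

```text
restA [ 439. -265.   38.]
B [ 486. -431.   20.]
C [ 233. -340.   20.]
base [542. 196.  72.]
```

View pics/crop0.png

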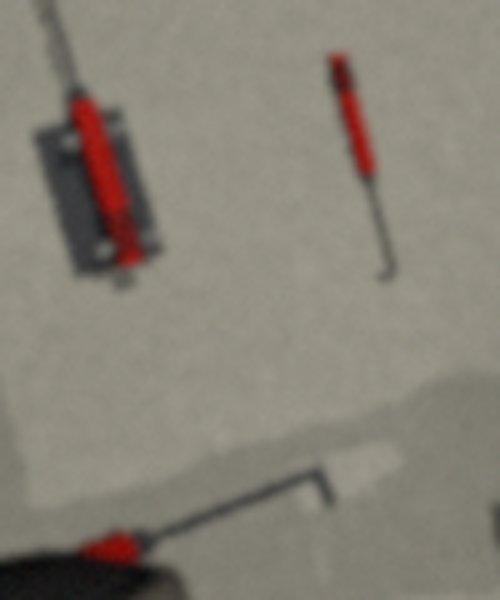

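The top view shows three red picks: one in the rest at (512,300) with its hook at (491,238), a small one on the table at (588,295), and a large one half under the arm at (545,400). In the crop the shafts measure about 27, 19 and 38 px, so the middle one is in the rest. I'll check its scale and work out the approach.

```bash
cat >> h.py <<'E'
from scipy.spatial.transform import Rotation as Ro
def pose():
    o=bot.get_obs(); r=np.array(o["tcp_rot"]); return np.array(o["tool_pos"]),Ro.from_euler("xyz",r)
def down(yaw): # tool x along heading yaw, z down
    c,s=np.cos(yaw),np.sin(yaw); return Ro.from_matrix(np.array([[c,s,0],[s,-c,0],[0,0,-1]]))
def delta(P,yaw):
    p,r=pose(); d=r.inv().apply(np.array(P,float)-p); w=(r.inv()*down(yaw)).as_rotvec(); return np.round(d,1).tolist(),np.round(w,4).tolist()
E
python3 - <<'E'
from h import *
import pickle
a,b=pickle.load(open("p0.pkl","rb"))
o=bot.get_obs();print(o["tool_pos"],o["tcp_rot"]);p,r=pose();print(r.as_matrix().round(3))
f=ray(a,336.4,185,46);e=ray(a,346.6,216.6,46);h=ray(a,491/1.5,238/1.5,38);print(f,e,h,np.linalg.norm(f-e),np.linalg.norm(h-f))
yaw=np.arctan2(*(h-e)[1::-1]);print("yaw",yaw)
f=ray(a,320+145/5,165+545/5,10);h=ray(a,320+320/5,165+470/5,10);print("big shaft",np.linalg.norm(h-f))
C=(f+0); 
# base corners top face z=72 (1.5x px): 
c=[ray(a,u/1.5,v/1.5,72) for u,v in[(276,187),(353,212),(318,318),(237,292)]];print(np.round(c))
for y in(yaw,yaw-np.pi): print(delta([439,-265,250],y))
E
```

```text
[ 210.64158516 -480.89051388  251.71784089] [ 3.14154113e+00 -1.06584176e-05  4.12770859e-01]
[[ 0.916  0.401  0.   ]
 [ 0.401 -0.916 -0.   ]
 [ 0.     0.    -1.   ]]
[ 495.70471878 -249.90195947   46.        ] [ 395.64575191 -280.99077065   46.        ] [ 581.21416128 -223.23563112   38.        ] 104.77743569736876 89.92751428471122
yaw 0.30173079760703486
big shaft 123.09814802935955
[[682. 232.  72.]
 [630.  70.  72.]
 [408. 141.  72.]
 [462. 309.  72.]]
([295.8, -106.2, 1.7], [0.0001, -0.0, 0.111])
([295.8, -106.2, 1.7], [0.0, 0.0001, -3.0306])
```

The pick in the rest has a 105 mm handle and a 90 mm shaft by measurement; the big one's shaft is 123 mm. So the middle-sized pick is the one in the rest. Moving above it.

Request:
{"method": "step_arm", "body": {
  "deltas": [
    [37,-13,0,0,0,0.01],
    [74,-26,0,0,0,0.03],
    [111,-40,0,0,0,0.05],
    [148,-53,0,0,0,0.07],
    [185,-66,0,0,0,0.09]
  ],
  "fingers": 50
}}

```text
time: 1.62
tool_pos: [354.6, -344.9, 251.9]
tcp_rot: [3.141, -0.0, 0.321]
contact_force: [-0.5, -1.1, 0.2]
grip_width: 62.9
```

```bash
python3 - <<'E'
from h import *
print(delta([439,-265,220],.302),bot.get_obs()["grip_width"])
E
```

```text
([105.3, -49.2, 31.9], [0.0005, -0.0001, 0.0192]) 62.940163466563504
```

Request:
{"method": "step_arm", "body": {
  "deltas": [
    [35,-16,10,0,0,0.01],
    [70,-32,20,0,0,0.02],
    [105,-49,30,0,0,0.02],
    [105,-49,30,0,0,0.02],
    [105,-49,30,0,0,0.02]
  ]
}}

```text
time: 2.03
tool_pos: [438.6, -264.7, 221.1]
tcp_rot: [-3.141, 0.001, 0.307]
contact_force: [-0.1, -0.9, 0.2]
grip_width: 50.0
```

```bash
python3 - <<'E'
from h import *
import pickle
w=bot.capture("wrist");pickle.dump(w,open("w1.pkl","wb"));save(w,"w1.png",s=1.5)
print(pose()[0],-np.array(w["R"]).T@w["t"])
for q in["pick","pick_rest","pick_grip","hook_tip"]: print(q,[(round(d["p"],2),np.round(d["rect"]).astype(int).tolist()) for d in bot.boxes_of(q,w)][:4])
E
```

```text
[ 437.92224331 -265.96952807  221.58050772] [ 507.02787656 -244.15480853  354.33571003]
pick [(0.82, [260, 115, 16, 204]), (0.65, [409, 179, 28, 89])]
pick_rest [(0.78, [257, 165, 54, 90])]
pick_grip [(0.97, [259, 117, 18, 209]), (0.64, [414, 176, 32, 91])]
hook_tip [(0.59, [454, 28, 117, 54])]
```

View pics/w1.png

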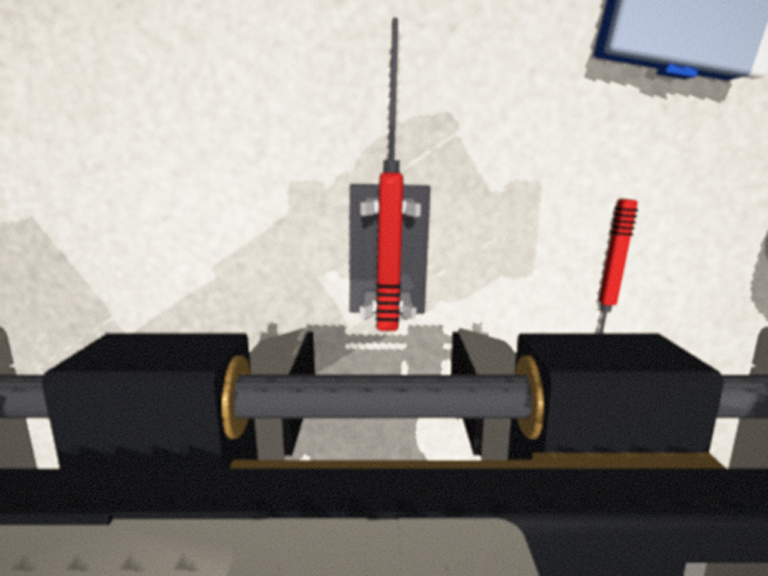

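The wrist view shows the handle from (392,173) to (388,330), the hook at (395,18) and the rest's foot spanning 350–430 by 184–313.

```bash
python3 - <<'E'
from h import *
import pickle
w=pickle.load(open("w1.pkl","rb"))
f=ray(w,391.5/1.5,173/1.5,46);e=ray(w,388/1.5,329/1.5,46);h=ray(w,395/1.5,18/1.5,38)
print(f,e,h,np.linalg.norm(f-e),np.linalg.norm(h-f))
fc=np.mean([ray(w,u/1.5,v/1.5,6) for u,v in[(350,184),(430,185),(426,312),(349,312)]],0);print("foot c",fc)
u=(h-e)[:2]/np.linalg.norm((h-e)[:2]);g=np.mean([e[:2]+55*u,h[:2]-145*u,f[:2]-55*u],0);yaw=np.arctan2(u[1],u[0]);print("grip",g,"yaw",yaw)
print(delta([*g,46],yaw))
E
```

```text
[ 499.34840818 -252.36436454   46.        ] [ 396.70043705 -282.94196202   46.        ] [ 587.37096903 -226.31142613   38.        ] 107.10553414821115 92.14513995385464
foot c [ 443.03140465 -269.07043464    6.        ]
grip [ 448.14034536 -267.63380053] yaw 0.2887089224492265
([10.6, 3.1, 176.2], [0.0009, -0.0003, 0.012])
```

Request:
{"method": "step_arm", "body": {
  "deltas": [
    [5,2,36,0,0,0.012],
    [9,3,72,0,0,0.012],
    [9,3,108,0,0,0.012],
    [9,3,125,0,0,0.012],
    [9,3,140,0,0,0.012]
  ]
}}

```text
time: 2.7
tool_pos: [445.7, -267.2, 79.8]
tcp_rot: [-3.14, 0.001, 0.289]
contact_force: [0.7, 0.8, 1.7]
grip_width: 49.7
```

```bash
python3 - <<'E'
from h import *
print(delta([446.5,-268,44],.289),bot.get_obs()["contact_force"])
E
```

```text
([0.6, 1.1, 35.8], [-0.002, 0.0015, -0.0003]) [0.6886699  0.84370243 1.68358799]
```

Request:
{"method": "step_arm", "body": {
  "deltas": [
    [0,1,15,0,0,0],
    [0,1,28,0,0,0],
    [0,1,36.5,0,0,0],
    [0,1,36.5,0,0,0],
    [0,1,36.5,0,0,0]
  ]
}}

```text
time: 3.12
tool_pos: [447.1, -268.2, 45.4]
tcp_rot: [-3.142, 0.0, 0.29]
contact_force: [1.1, 0.1, -0.1]
grip_width: 49.9
```

Request:
{"method": "step_arm", "body": {
  "deltas": [
    [0,0,0,0,0,0],
    [0,0,0,0,0,0],
    [0,0,0,0,0,0],
    [0,0,0,0,0,0],
    [0,0,0,0,0,0]
  ],
  "fingers": 8
}}

```text
time: 3.53
tool_pos: [447.6, -267.7, 45.6]
tcp_rot: [3.141, -0.0, 0.291]
contact_force: [1.2, -0.5, 0.3]
grip_width: 21.1
```

Request:
{"method": "step_arm", "body": {
  "deltas": [
    [0,0,0,0,0,0],
    [0,0,0,0,0,0]
  ]
}}

```text
time: 3.7
tool_pos: [447.5, -267.6, 45.5]
tcp_rot: [3.141, -0.0, 0.291]
contact_force: [-1.2, -0.4, 2.3]
grip_width: 15.5
```

Gripped at 15.5 mm, which is the handle width. I'll return the pick to this pose: (447.5, -267.6, 45.5), yaw 0.29. Lifting.

Request:
{"method": "step_arm", "body": {
  "deltas": [
    [0,0,0,0,0,0],
    [0,0,-20,0,0,0],
    [0,0,-50,0,0,0],
    [0,0,-85,0,0,0],
    [0,0,-120,0,0,0]
  ]
}}

```text
time: 4.12
tool_pos: [446.9, -267.2, 166.0]
tcp_rot: [-3.14, 0.001, 0.291]
contact_force: [1.3, 0.2, 0.2]
grip_width: 15.8
```

```bash
python3 - <<'E'
from h import *
# base rough: mouth (519,105), x-heading 1.26
hd=1.26;u=np.array([np.cos(hd),np.sin(hd)]);m=np.array([519,105.])
print("view pose", m-120*u); print(delta([*(m-150*u),170],hd), bot.get_obs()["grip_width"])
E
```

```text
view pose [482.30197099  -9.25084099]
([90.9, -212.2, -3.8], [-0.0021, 0.0003, -0.9692]) 15.834315893335088
```

Request:
{"method": "step_arm", "body": {
  "deltas": [
    [10,-24,0,0,0,-0.12],
    [20,-48,0,0,0,-0.24],
    [31,-72,0,0,0,-0.36],
    [42,-98,0,0,0,-0.48],
    [53,-124,0,0,0,-0.6]
  ]
}}

```text
time: 4.53
tool_pos: [462.5, -132.4, 165.1]
tcp_rot: [-3.141, 0.0, 0.896]
contact_force: [0.8, 0.3, -0.7]
grip_width: 15.9
```

```bash
python3 - <<'E'
from h import *
hd=1.26;u=np.array([np.cos(hd),np.sin(hd)]);m=np.array([519,105.])
print(delta([*(m-150*u),170],hd))
E
```

```text
([80.6, -50.8, -4.9], [-0.0001, 0.0001, -0.3638])
```

Request:
{"method": "step_arm", "body": {
  "deltas": [
    [25,-15,0,0,0,-0.12],
    [50,-30,0,0,0,-0.24],
    [80,-50,-4,0,0,-0.364],
    [80,-50,-4,0,0,-0.364],
    [80,-50,-4,0,0,-0.364]
  ]
}}

```text
time: 4.95
tool_pos: [474.0, -38.4, 169.2]
tcp_rot: [3.142, 0.0, 1.258]
contact_force: [-0.0, -0.2, -0.9]
grip_width: 15.9
```

```bash
python3 - <<'E'
from h import *
import pickle
w=bot.capture("wrist");a=bot.capture("top");pickle.dump((w,a),open("w2.pkl","wb"));save(w,"w2.png",s=1.5)
print(pose()[0],pose()[1].as_euler("xyz"),-np.array(w["R"]).T@w["t"])
for q in["tab_hole","filter_slide","hook_tip","light_base","dish"]: print(q,[(round(d["p"],2),np.round(d["rect"]).astype(int).tolist()) for d in bot.boxes_of(q,w)][:3])
E
```

```text
[474.02531796 -40.31421051 169.07044136] [-3.14156171e+00  4.30717939e-04  1.25396131e+00] [497.26452056  27.58755807 302.49664602]
tab_hole []
filter_slide []
hook_tip [(0.98, [253, 152, 40, 305])]
light_base [(0.69, [261, 6, 273, 11])]
dish []
```

View pics/w2.png

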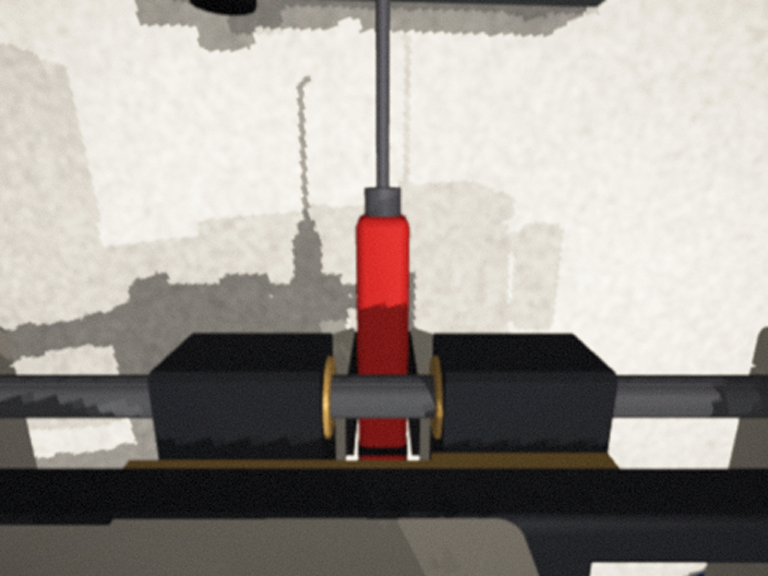

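The wrist view shows the red handle and the shaft leaving the frame at (383,0), with the housing edge only just at the top. I'll move forward, up and to one side so that the shaft doesn't cover the slot.

Request:
{"method": "step_arm", "body": {
  "deltas": [
    [25,8,-15,0,0,0],
    [55,18,-30,0,0,0],
    [80,30,-45,0,0,0],
    [100,40,-55,0,0,0],
    [100,40,-55,0,0,0]
  ]
}}

```text
time: 5.72
tool_pos: [546.5, 44.5, 226.3]
tcp_rot: [3.136, -0.003, 1.256]
contact_force: [-1.9, 0.0, -0.2]
grip_width: 15.9
```

Request:
{"method": "step_arm", "body": {
  "deltas": [
    [0,0,0,0,0,0],
    [0,0,0,0,0,0]
  ]
}}

```text
time: 5.88
tool_pos: [542.4, 42.0, 223.4]
tcp_rot: [-3.14, 0.001, 1.254]
contact_force: [-0.1, 0.2, -0.7]
grip_width: 16.1
```

```bash
python3 - <<'E'
from h import *
import pickle
w0,_=pickle.load(open("w2.pkl","rb"))
# front of handle in pose w2
P=np.array([474.03,-40.3,169.07]);F=ray(w0,383/1.5,216/1.5,169.5);print("front rel",down(1.254).inv().apply(F-P), "shaft",down(1.254).inv().apply(ray(w0,383/1.5,5/1.5,161.5)-P))
w=bot.capture("wrist");pickle.dump(w,open("w3.pkl","wb"));save(w,"w3.png",s=1.5)
print(pose()[0],pose()[1].as_euler("xyz"),-np.array(w["R"]).T@w["t"])
for q in["tab_hole","filter_slide","hook_tip","light_base","dish"]: print(q,[(round(d["p"],2),np.round(d["rect"]).astype(int).tolist()) for d in bot.boxes_of(q,w)][:3])
E
```

```text
front rel [55.80990083  1.1330378  -0.43      ] shaft [111.68283877   0.88831362   7.57      ]
[542.22820665  41.7341158  223.34061944] [-3.13965571e+00  9.19387226e-04  1.25362257e+00] [566.07837052 107.88661149 356.60047448]
tab_hole [(0.76, [212, 84, 20, 43])]
filter_slide [(0.89, [210, 85, 20, 40])]
hook_tip [(0.69, [254, 152, 41, 304])]
light_base [(0.89, [207, 68, 296, 133])]
dish [(0.82, [206, 17, 75, 28])]
```

View pics/w3.png

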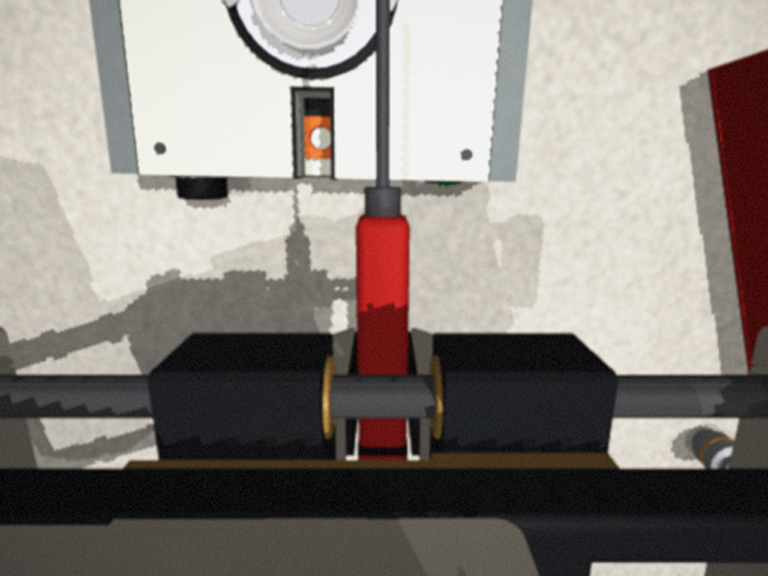

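The wrist view shows the orange tab in the notch, with its hole at about (320,138), its outer end at row 158 and the slot face edge at row about 177. I'll refine these by colour.

```bash
cat > m.py <<'E'
from h import *
import pickle
w=pickle.load(open("w3.pkl","rb"))
c=w["color"];hsv=cv2.cvtColor(c,cv2.COLOR_RGB2HSV)
m=((hsv[...,0]<18)&(hsv[...,1]>150)&(hsv[...,2]>90)).astype(np.uint8);m[:, :190]=0;m[:,230:]=0;m[125:]=0
ys,xs=np.nonzero(m);print("orange",xs.min(),xs.max(),ys.min(),ys.max())
save(w,"c3.png",(185,50,235,125),8)
cs,hi=cv2.findContours(m,cv2.RETR_CCOMP,cv2.CHAIN_APPROX_NONE)
for k,q in enumerate(cs): print(hi[0][k][3],cv2.boundingRect(q),cv2.minEnclosingCircle(q))
E
python3 m.py; python3 - <<'E'
from h import *
import pickle
w=pickle.load(open("w3.pkl","rb"))
L=ray(w,135/1.5,175/1.5,72);Rr=ray(w,488/1.5,181.5/1.5,72);d=(Rr-L);print("face len",np.linalg.norm(d),"heading",np.arctan2(d[1],d[0])+np.pi/2)
for z,u,v in [(72,292,177),(72,334,178),(72,292,87),(72,334,88),(40,320,138),(40,318,158),(72,160,148),(72,466,155)]: print(z,u,v,ray(w,u/1.5,v/1.5,z).round(1))
E
```

```text
orange 203 220 77 104
-1 (203, 77, 18, 28) ((211.5, 90.5), 15.953156471252441)
face len 210.8043343383931 heading 1.2365537480773054
72 292 177 [510.8 114.3  72. ]
72 334 178 [534.4 105.9  72. ]
72 292 87 [528.7 161.   72. ]
72 334 88 [551.2 153.   72. ]
40 320 138 [530.7 132.4  40. ]
40 318 158 [525.2 121.1  40. ]
72 160 148 [442.9 154.   72. ]
72 466 155 [612.8  94.2  72. ]
```

View pics/c3.png

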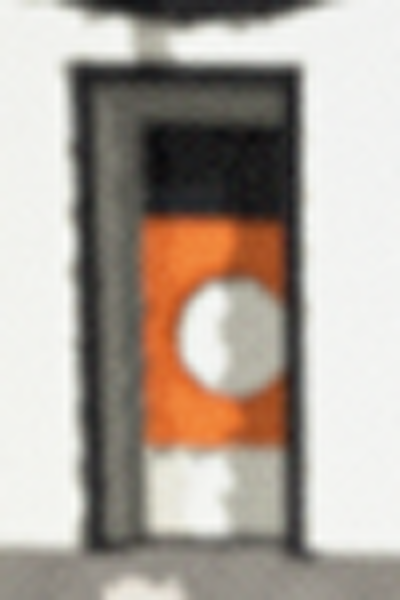

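```bash
python3 - <<'E'
from h import *
import pickle
w=pickle.load(open("w3.pkl","rb"))
hd=1.232;u=np.array([np.cos(hd),np.sin(hd)]);n=np.array([-u[1],u[0]])
M=(ray(w,292/1.5,177/1.5,72)+ray(w,334/1.5,178/1.5,72))[:2]/2
H=ray(w,214.75,92.0,40)[:2];T=ray(w,214,105.9,40)[:2]
for z,a,b in [("notch rear",292,87),("",334,88)]: X=ray(w,a/1.5,b/1.5,72)[:2]-M;print(z,X@u,X@n)
for k,X in(("hole",H),("end",T)): print(k,X,(X-M)@u,(X-M)@n)
# hook: tcp + 145.8 fwd ; lateral tool y ~ +1 -> measured
for back,z in((0,100),):
  t=H-145.5*u; print("TCP over hole",t,delta([*t,110],hd))
E
```

```text
notch rear 50.00558070872399 11.131789633703738
 50.003099619906585 -12.760772579224433
hole [532.05382457 132.01822514] 23.81635294752826 -1.6441753769339367
end [526.85892789 119.94219431] 10.700244626213731 -0.7580745502724608
TCP over hole [483.6965966   -5.21088439] ([-63.3, -41.4, 114.0], [-0.0005, 0.0003, 0.0218])
```

The hole is at (532,132), the tab end is 10.7 mm inside the face (range 8–22), the heading is 1.232, and the lateral offset is within the play. Moving the hook over the hole.

Request:
{"method": "step_arm", "body": {
  "deltas": [
    [-25,-16,0,0,0,0.022],
    [-50,-33,0,0,0,0.022],
    [-63,-42,20,0,0,0.022],
    [-63,-42,50,0,0,0.022],
    [-63,-42,80,0,0,0.022]
  ]
}}

```text
time: 6.6
tool_pos: [483.5, -5.1, 144.5]
tcp_rot: [3.138, -0.0, 1.231]
contact_force: [0.2, 0.5, -1.7]
grip_width: 15.8
```

Request:
{"method": "step_arm", "body": {
  "deltas": [
    [0,0,15,0,0,0],
    [0,0,31,0,0,0],
    [0,0,31,0,0,0],
    [0,0,31,0,0,0]
  ]
}}

```text
time: 6.93
tool_pos: [483.3, -4.3, 112.9]
tcp_rot: [-3.14, 0.0, 1.232]
contact_force: [0.4, 0.3, 0.2]
grip_width: 15.7
```

```bash
python3 - <<'E'
from h import *
import pickle
p,r=pose();print(p,r.as_euler("xyz"),bot.get_obs()["grip_width"])
print("err to target",delta([483.7,-5.2,108],1.232))
a=bot.capture("top");b=bot.capture("scene")
tip=p+r.apply([145.6,1,0]);top=tip+[0,0,-7.5];tip=tip+[0,0,-23.5]
H=[532,132,40]
for n,c in(("top",a),("scene",b)):
  print(n,"bend",proj(c,top),"tip",proj(c,tip),"hole",proj(c,H))
U,V=proj(a,H).astype(int);X,Y=proj(b,H).astype(int)
ia=cv2.resize(a["color"][V-25:V+35,U-30:U+30],None,fx=6.6,fy=6.6,interpolation=2);ib=cv2.resize(b["color"][Y-30:Y+30,X-30:X+30],None,fx=6.6,fy=6.6,interpolation=2)
cv2.imwrite("pics/h4.png",np.hstack([ia,ib])[:,:,::-1]);print(U-30,V-25,X-30,Y-30,ia.shape)
E
```

```text
[483.27231798  -4.30765261 112.94606559] [-3.14004823e+00  3.75012416e-04  1.23249125e+00] 15.722115348177645
err to target ([-0.7, 0.7, 4.9], [-0.0015, 0.0004, 0.0005])
top bend [213.95287284 170.78936268] tip [214.52523863 171.43630385] hole [216.42428391 173.50270658]
scene bend [297.5330418  178.11682696] tip [297.05115584 180.5381445 ] hole [295.3998503  187.72698553]
186 148 265 157 (396, 396, 3)
```

View pics/h4.png

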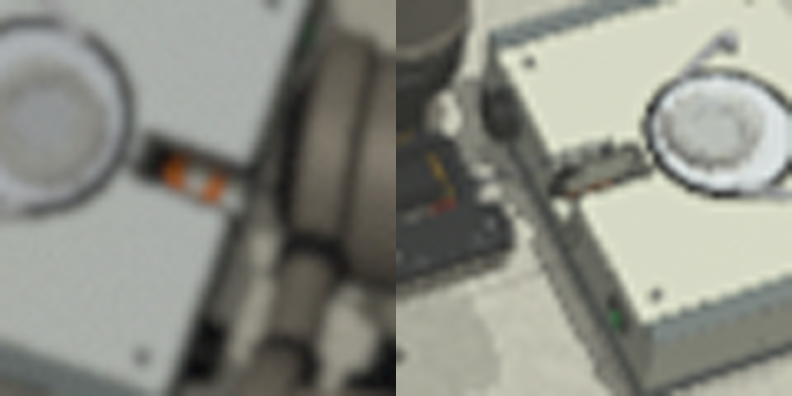

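The top crop shows the hole at about (195,180), roughly 5 mm lateral of where the wrist estimate puts it. The shaft is hard to see. I'll lower to just above the tab level with a small correction, then compare the images with the earlier ones to find the hook itself.

```bash
python3 - <<'E'
from h import *
import pickle
a0,b0=pickle.load(open("p0.pkl","rb"))
p,r=pose()
a=bot.capture("top");b=bot.capture("scene")
tip=p+r.apply([145.6,1,0]);bend=tip+[0,0,-7.5];sh=bend-r.apply([40,0,0]);tip=tip+[0,0,-23.5]
out=[]
for c0,c,(x,y) in((a0,a,(200,158)),(b0,b,(280,165))):
  W=34
  print([(proj(c,q)-[x,y]).round(1).tolist() for q in(bend,tip,sh,[532,132,40],)])
  A,B=[cv2.resize(k["color"][y:y+W,x:x+W],(390,390),interpolation=2) for k in(c0,c)]
  out.append(np.hstack([A,B]))
cv2.imwrite("pics/d5.png",cv2.resize(np.vstack(out),(590,590))[:,:,::-1])
E
```

```text
[[13.9, 12.4], [14.5, 13.1], [26.3, 16.8], [16.4, 15.5]]
[[17.7, 13.1], [17.3, 15.5], [8.2, 16.1], [15.4, 22.7]]
```

View pics/d5.png

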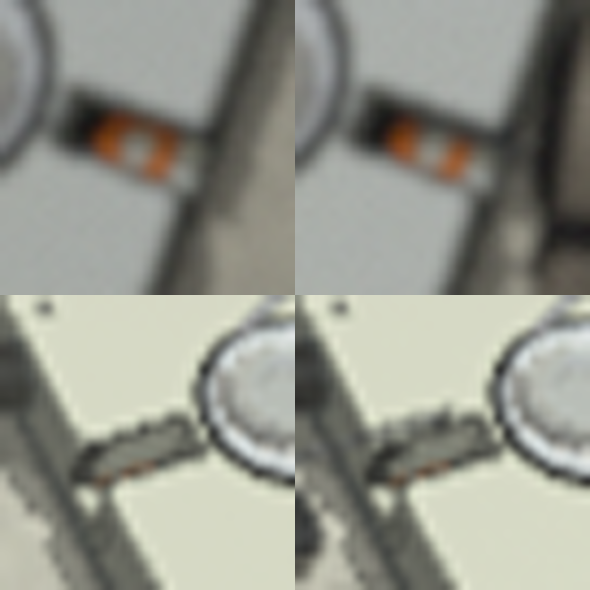

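In the top view the shaft line matches its prediction, but the hole lies about 3 mm towards tool -y. The wrist calibration hints at 1–2 mm the same way, so I'll shift 2.3 mm, descend to just above the tab and recheck.

Request:
{"method": "step_arm", "body": {
  "deltas": [
    [0,-2.3,0,0,0,0],
    [0,-2.3,12,0,0,0],
    [0,-2.3,24,0,0,0],
    [0,-2.3,36,0,0,0],
    [0,-2.3,43,0,0,0]
  ]
}}

```text
time: 7.55
tool_pos: [481.2, -3.3, 69.8]
tcp_rot: [-3.141, 0.0, 1.233]
contact_force: [-0.4, -1.0, -1.2]
grip_width: 15.7
```

Request:
{"method": "step_arm", "body": {
  "deltas": [
    [0,0,0,0,0,0],
    [0,0,0,0,0,0]
  ]
}}

```text
time: 7.72
tool_pos: [481.5, -3.4, 70.4]
tcp_rot: [-3.142, 0.0, 1.233]
contact_force: [-0.2, 0.6, -1.3]
grip_width: 15.5
```

```bash
python3 - <<'E'
from h import *
p,r=pose();print(p,r.as_euler("xyz"),bot.get_obs()["contact_force"])
a=bot.capture("top");b=bot.capture("scene")
tip=p+r.apply([145.6,1,0]);bend=tip+[0,0,-7.5];sh=bend-r.apply([40,0,0]);tip=tip+[0,0,-23.5]
out=[]
for c,(x,y) in((a,(200,158)),(b,(280,165))):
  print([(proj(c,q)-[x,y]).round(1).tolist() for q in(bend,tip,sh,[532,132,40],)])
  out.append(cv2.resize(c["color"][y:y+34,x:x+34],(390,390),interpolation=2))
cv2.imwrite("pics/d6.png",np.hstack(out)[:,:,::-1])
E
```

```text
[481.52978736  -3.3892182   70.43320425] [-3.14152965e+00  5.71817025e-05  1.23282476e+00] [-0.24543506  0.61499355 -1.28744701]
[[15.1, 15.0], [15.7, 15.6], [27.1, 19.3], [16.4, 15.5]]
[[16.1, 19.0], [15.7, 21.3], [6.8, 22.0], [15.4, 22.7]]
```

View pics/d6.png

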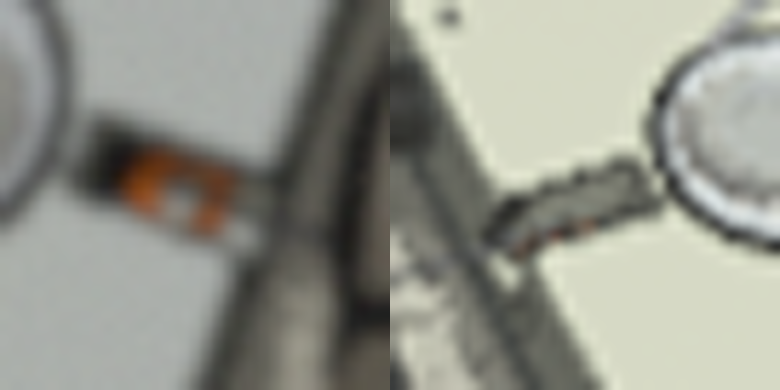

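The left crop shows the hook over the upper half of the hole, with white still visible below it at (180,212). The residual is about 1–2 mm, inside the 5 mm of clearance. I'll shift another 1.2 mm and lower.

Request:
{"method": "step_arm", "body": {
  "deltas": [
    [0,-1.2,0,0,0,0],
    [0,-1.2,4,0,0,0],
    [0,-1.2,8,0,0,0],
    [0,-1.2,11,0,0,0],
    [0,-1.2,11,0,0,0]
  ]
}}

```text
time: 8.23
tool_pos: [479.9, -3.0, 58.5]
tcp_rot: [-3.14, 0.0, 1.233]
contact_force: [-0.7, 1.1, -0.6]
grip_width: 15.7
```

Request:
{"method": "step_arm", "body": {
  "deltas": [
    [0,0,0,0,0,0],
    [0,0,0,0,0,0],
    [0,0,0,0,0,0]
  ]
}}

```text
time: 8.48
tool_pos: [480.5, -3.1, 59.3]
tcp_rot: [3.141, 0.0, 1.233]
contact_force: [0.8, -0.5, -0.2]
grip_width: 15.5
```

No contact force at tip z ≈ 35.8, so the hook is in the hole. Drawing out gently.

Request:
{"method": "step_arm", "body": {
  "deltas": [
    [-3,0,0,0,0,0],
    [-7,0,0,0,0,0],
    [-12,0,0,0,0,0],
    [-17,0,0,0,0,0],
    [-22,0,0,0,0,0]
  ]
}}

```text
time: 8.9
tool_pos: [472.9, -24.4, 59.3]
tcp_rot: [3.141, 0.0, 1.233]
contact_force: [0.3, 0.7, -0.8]
grip_width: 15.6
```

Request:
{"method": "step_arm", "body": {
  "deltas": [
    [-5,0,0,0,0,0],
    [-10,0,0,0,0,0],
    [-15,0,0,0,0,0],
    [-20,0,0,0,0,0],
    [-24,0,0,0,0,0]
  ]
}}

```text
time: 9.32
tool_pos: [464.9, -47.0, 59.2]
tcp_rot: [-3.142, 0.0, 1.233]
contact_force: [0.7, 1.3, 0.3]
grip_width: 15.7
```

Request:
{"method": "step_arm", "body": {
  "deltas": [
    [0,0,0,0,0,0],
    [0,0,0,0,0,0],
    [0,0,0,0,0,0]
  ]
}}

```text
time: 9.57
tool_pos: [465.1, -46.4, 59.2]
tcp_rot: [3.142, 0.0, 1.233]
contact_force: [0.1, 0.2, -0.1]
grip_width: 16.0
```

```bash
python3 - <<'E'
from h import *
p,r=pose();print(p,r.as_euler("xyz"),bot.get_obs()["contact_force"],bot.get_obs()["grip_width"])
a=bot.capture("top");b=bot.capture("scene")
tip=p+r.apply([145.6,1,-0])+[0,0,-23.5];u=np.array([.332,.943,0])
out=[]
for c,(x,y) in((a,(200,158)),(b,(270,165))):
  print([(proj(c,q)-[x,y]).round(1).tolist() for q in(tip,[522.6,110,40],np.array([522.6,110,40])-30*u)])
  out.append(cv2.resize(c["color"][y:y+40,x:x+40],(390,390),interpolation=2))
cv2.imwrite("pics/d7.png",np.hstack(out)[:,:,::-1])
E
```

```text
[465.13180558 -46.44204529  59.20592727] [3.14152194e+00 1.10514432e-04 1.23272051e+00] [ 0.13742172  0.23433326 -0.11172616] 15.971945958192224
[[29.4, 21.2], [23.3, 18.4], [32.1, 21.6]]
[[14.7, 26.1], [19.8, 24.2], [12.8, 26.4]]
```

View pics/d7.png

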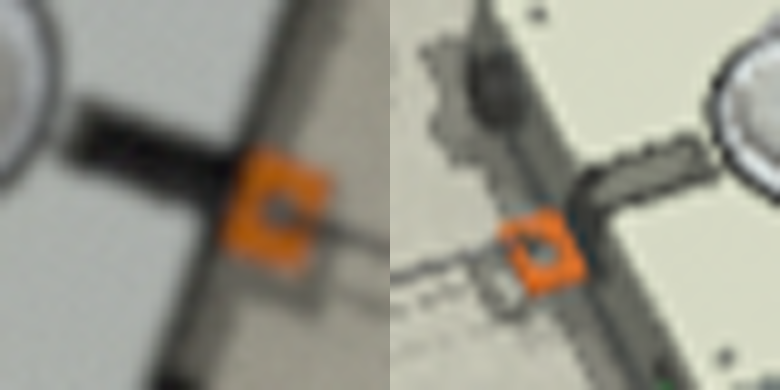

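The crops show the whole orange tab outside the face, about 27–31 mm out, with the hook in the hole at (280,210). I'll draw 3 mm more for margin, relax the hook and lift it out.

Request:
{"method": "step_arm", "body": {
  "deltas": [
    [-2,0,0,0,0,0],
    [-3,0,0,0,0,0],
    [-3,0,0,0,0,0],
    [-1,0,0,0,0,0],
    [1,0,0,0,0,0]
  ]
}}

```text
time: 10.08
tool_pos: [465.5, -45.4, 59.2]
tcp_rot: [3.142, 0.0, 1.233]
contact_force: [-0.2, -0.6, -0.9]
grip_width: 15.6
```

Request:
{"method": "step_arm", "body": {
  "deltas": [
    [0,0,0,0,0,0],
    [0,0,-4,0,0,0],
    [0,0,-10,0,0,0],
    [0,0,-18,0,0,0],
    [0,0,-28,0,0,0]
  ]
}}

```text
time: 10.5
tool_pos: [465.3, -45.5, 87.9]
tcp_rot: [-3.141, 0.0, 1.233]
contact_force: [0.8, 0.2, -1.8]
grip_width: 15.7
```

Request:
{"method": "step_arm", "body": {
  "deltas": [
    [0,0,-30,0,0,0],
    [0,0,-60,0,0,0],
    [0,0,-80,0,0,0],
    [0,0,-80,0,0,0]
  ]
}}

```text
time: 10.83
tool_pos: [467.8, -46.1, 172.1]
tcp_rot: [3.132, -0.001, 1.233]
contact_force: [1.7, -0.1, -1.0]
grip_width: 15.9
```

```bash
python3 - <<'E'
from h import *
p,r=pose();print(p,r.as_euler("xyz"),bot.get_obs()["grip_width"])
a=bot.capture("top");b=bot.capture("scene")
for c in(a,b):
  hsv=cv2.cvtColor(c["color"],cv2.COLOR_RGB2HSV);m=((hsv[...,0]>5)&(hsv[...,0]<20)&(hsv[...,1]>150)).astype(np.uint8)
  U,V=proj(c,[515,95,40]).astype(int);k=np.zeros_like(m);k[V-15:V+15,U-15:U+15]=1;m*=k
  ys,xs=np.nonzero(m);cen=ray(c,xs.mean(),ys.mean(),40);q=cen[:2]-[522.6,110.1];print("orange n",len(xs),"centre",cen, "along",q@[.332,.943])
print(delta([447.5,-267.6,165],.29))
E
```

```text
[467.76626193 -46.06657527 172.07026038] [ 3.13244541e+00 -6.26851115e-04  1.23285595e+00] 15.931627530151108
orange n 65 centre [511.54072406  96.21326182  40.        ] along -16.766873711949202
orange n 40 centre [515.66337595  90.5000914   40.        ] along -20.785672993414863
([-215.5, 56.5, 3.2], [0.0021, -0.0011, 0.9428])
```

The tab centre is 17–21 mm out, so its end is about 30–34 mm out, and the hook is free. Returning to the rest.

Request:
{"method": "step_arm", "body": {
  "deltas": [
    [-24,6,0,0,0,0.11],
    [-48,12,0,0,0,0.22],
    [-72,19,0,0,0,0.33],
    [-98,26,0,0,0,0.44],
    [-125,33,0,0,0,0.55]
  ]
}}

```text
time: 11.35
tool_pos: [454.1, -174.9, 165.8]
tcp_rot: [-3.139, 0.001, 0.678]
contact_force: [1.4, -0.3, -0.6]
grip_width: 15.6
```

```bash
python3 -c "
from h import *
print(delta([447.5,-267.6,165],.29))"
```

```text
([-63.3, 68.1, 0.6], [-0.0026, 0.0016, 0.3879])
```

Request:
{"method": "step_arm", "body": {
  "deltas": [
    [-16,17,0,0,0,0.1],
    [-32,34,0,0,0,0.2],
    [-48,51,0,0,0,0.3],
    [-63.3,68.1,0,0,0,0.388],
    [-63.3,68.1,0,0,0,0.388]
  ]
}}

```text
time: 11.77
tool_pos: [448.2, -270.4, 165.7]
tcp_rot: [-3.141, 0.001, 0.288]
contact_force: [0.7, 0.0, -0.3]
grip_width: 15.8
```

Request:
{"method": "step_arm", "body": {
  "deltas": [
    [0,0,25,0,0,0],
    [0,0,50,0,0,0],
    [0,0,75,0,0,0],
    [0,0,75,0,0,0],
    [0,0,75,0,0,0]
  ]
}}

```text
time: 12.18
tool_pos: [447.9, -265.9, 90.7]
tcp_rot: [-3.137, 0.003, 0.296]
contact_force: [-0.2, 0.3, 0.1]
grip_width: 15.7
```

```bash
python3 -c "
from h import *
print(delta([447.5,-267.6,45.5],.29),bot.get_obs()['grip_width'])"
```

```text
([-0.8, 1.7, 45.2], [-0.0041, 0.0028, 0.0057]) 15.706854723591897
```

Request:
{"method": "step_arm", "body": {
  "deltas": [
    [0,0.5,0,0,0,0],
    [0,0.5,10,0,0,0],
    [0,0.5,20,0,0,0],
    [0,0.5,20,0,0,0]
  ]
}}

```text
time: 12.52
tool_pos: [448.5, -267.0, 70.9]
tcp_rot: [-3.14, 0.001, 0.295]
contact_force: [0.5, 0.9, -1.0]
grip_width: 15.9
```

```bash
python3 -c "
from h import *
print(delta([447.5,-267.6,45.5],.29),bot.get_obs()['grip_width'])"
```

```text
([-1.1, 0.3, 25.4], [-0.0016, 0.0011, 0.005]) 15.87298937286015
```

Request:
{"method": "step_arm", "body": {
  "deltas": [
    [-1,0.3,8,0,0,0.004],
    [-1,0.3,16,0,0,0.004],
    [-1,0.3,22,0,0,0.004],
    [-1,0.3,25,0,0,0.004],
    [-1,0.3,25,0,0,0.004]
  ]
}}

```text
time: 12.93
tool_pos: [447.8, -267.9, 46.3]
tcp_rot: [-3.14, 0.001, 0.291]
contact_force: [0.1, -0.8, -0.9]
grip_width: 15.8
```

Request:
{"method": "step_arm", "body": {
  "deltas": [
    [0,0,0,0,0,0],
    [0,0,0,0,0,0]
  ]
}}

```text
time: 13.1
tool_pos: [448.5, -268.3, 47.4]
tcp_rot: [3.141, -0.0, 0.291]
contact_force: [0.2, 0.2, -0.8]
grip_width: 15.7
```

Request:
{"method": "step_arm", "body": {
  "deltas": [
    [0,0,0.8,0,0,0],
    [0,0,1.6,0,0,0],
    [0,0,1.6,0,0,0]
  ]
}}

```text
time: 13.35
tool_pos: [448.3, -268.2, 45.7]
tcp_rot: [3.141, -0.0, 0.291]
contact_force: [-0.2, 0.9, -1.2]
grip_width: 16.0
```

Request:
{"method": "step_arm", "body": {
  "deltas": [
    [0,0,0,0,0,0],
    [0,0,0,0,0,0],
    [0,0,0,0,0,0],
    [0,0,0,0,0,0],
    [0,0,0,0,0,0]
  ],
  "fingers": 46
}}

```text
time: 13.77
tool_pos: [448.3, -268.2, 45.7]
tcp_rot: [3.141, -0.0, 0.291]
contact_force: [-0.1, -0.6, -1.0]
grip_width: 43.1
```

Request:
{"method": "step_arm", "body": {
  "deltas": [
    [0,0,-10,0,0,0],
    [0,0,-30,0,0,0],
    [0,0,-60,0,0,0],
    [0,0,-95,0,0,0],
    [0,0,-130,0,0,0]
  ]
}}

```text
time: 14.18
tool_pos: [447.8, -267.8, 177.5]
tcp_rot: [-3.141, 0.0, 0.291]
contact_force: [0.2, -0.5, 0.1]
grip_width: 46.0
```

Request:
{"method": "step_arm", "body": {
  "deltas": [
    [-10,0,-45,0,0,0],
    [-10,0,-45,0,0,0],
    [-10,0,-45,0,0,0]
  ]
}}

```text
time: 14.43
tool_pos: [439.5, -272.0, 224.3]
tcp_rot: [3.135, -0.004, 0.29]
contact_force: [-0.2, 0.4, -0.3]
grip_width: 45.9
```

```bash
python3 - <<'E'
from h import *
w=bot.capture("wrist");a=bot.capture("top");b=bot.capture("scene")
p=bot.get_obs();print(p["tool_pos"],p["grip_width"],p["time"])
U,V=proj(a,[510,90,40]).astype(int)
top=cv2.resize(a["color"][V-20:V+20,U-20:U+20],(288,288),interpolation=2);sc=cv2.resize(b["color"][165:205,270:310],(288,288),interpolation=2)
cv2.imwrite("pics/f8.png",np.hstack([cv2.resize(w["color"],(512,384)),np.vstack([top,sc])[:384] if 0 else cv2.resize(np.vstack([top,sc]),(192,384))])[:,:,::-1])
for q in["pick","pick_rest"]: print(q,[(round(d["p"],2),np.round(d["rect"]).astype(int).tolist()) for d in bot.boxes_of(q,w)][:2])
E
```

```text
[ 438.16181822 -270.49918217  219.62674858] 45.82112619918521 14.5833
pick [(0.97, [255, 115, 16, 202]), (0.74, [401, 177, 29, 92])]
pick_rest [(0.83, [250, 164, 55, 86])]
```

View pics/f8.png

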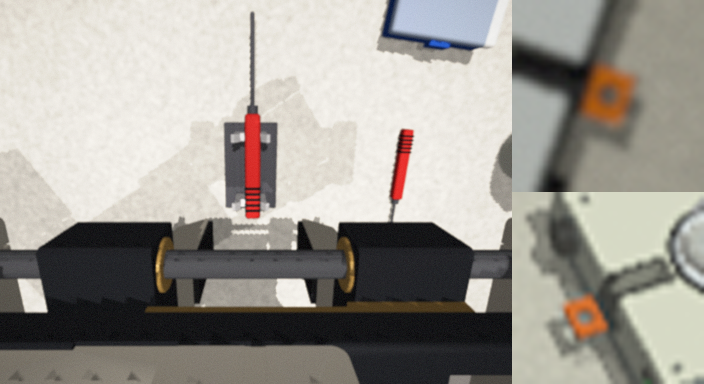

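The pick lies in its rest, its handle at (252,113)–(252,217) and the hook forward, as at the start. In both other crops the tab stands fully clear of the face. Handing in.

```bash
python3 -c "
from h import *
print(bot.close_job())"
```

```text
the job is handed in; nothing more can be done
None
```

I took the middle-sized pick from its rest, hooked the slide by its tab hole and drew it out. I then unhooked it, laid the pick back in the rest and handed the job in at about 14.6 s. No verdict is reported.

- **Slide:** in the last pictures the whole orange tab is clear of the housing. An earlier colour measurement put its end about 30–34 mm out of the face (22–70 mm allowed).
- **Pick:** it lies in both notches with the hook to the same end, released within about 1 mm of where I gripped it. The gripper is open and well above it.
- **Forces:** no reading passed a few newtons.
- **Disagreement:** the top and wrist cameras differed by 3–5 mm across the slot on where the hole was. I shifted the hook 3.5 mm in all towards the top camera's value, and it went in without contact.
- **Not checked:** I did not re-measure the bystanders' positions.

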